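# Load colour-coded sample bottles into the divided carrier

## Task

Load the three sample bottles with orange, blue and green caps from the tray into the white carrier, each upright and fully down in the cell whose liner matches its cap. Keep them upright and lower them in gently without dropping them. Leave the grey-capped control bottles in their cells, and do not knock or move the beaker, wash bottle and jar on the tray.

Things in the scene. Friction and masses are not known exactly. Their poses are not given: they have to be found in the camera images.
- tray: shallow aluminium bench tray, 225 (x) x 325 (y) x 16 mm high, walls and floor 4 mm; fixed to the bench; origin: centre of its underside. Three sample bottles and three bystanders stand on its floor in a loose 2 by 3 array (about 105 mm apart), in any order. Tray and carrier may be on either side of the robot
- carrier: white divided bottle carrier, fixed to the bench, 139 (x) x 206 (y) x 65 mm high, outer walls, dividers and floor 5 mm thick; 2 cells along its x by 3 along its y, cell pitch 67 mm, each cell 62 mm square inside; origin: centre of its underside. Three cells hold coloured liners and are empty, the other three hold control bottles, in any order
- bottle_orange: orange-capped sample bottle, upright, white, 135 mm tall, 100 to 300 g: body 50 mm diameter up to 76 mm, shoulder tapering to 92 mm, then a cylindrical orange cap 32 mm in diameter from 92 to 135 mm (grip it by the cap); origin: centre of its underside, z up along its axis. Starts on the tray
- bottle_blue: blue-capped sample bottle, upright, white, 135 mm tall, 100 to 300 g: body 50 mm diameter up to 76 mm, shoulder tapering to 92 mm, then a cylindrical blue cap 32 mm in diameter from 92 to 135 mm (grip it by the cap); origin: centre of its underside, z up along its axis. Starts on the tray
- bottle_green: green-capped sample bottle, upright, white, 135 mm tall, 100 to 300 g: body 50 mm diameter up to 76 mm, shoulder tapering to 92 mm, then a cylindrical green cap 32 mm in diameter from 92 to 135 mm (grip it by the cap); origin: centre of its underside, z up along its axis. Starts on the tray
- liner_orange: fixed orange liner of one carrier cell, where the orange-capped bottle belongs: a square pocket 58 mm wide inside, aligned with the carrier, with a 3 mm floor and a bright orange rim at 66 mm above the bench; origin: underside of the liner at the cell's centre, 5 mm above the bench; a seated bottle's origin is 3 mm above this origin
- liner_blue: fixed blue liner of one carrier cell, where the blue-capped bottle belongs: a square pocket 58 mm wide inside, aligned with the carrier, with a 3 mm floor and a bright blue rim at 66 mm above the bench; origin: underside of the liner at the cell's centre, 5 mm above the bench; a seated bottle's origin is 3 mm above this origin
- liner_green: fixed green liner of one carrier cell, where the green-capped bottle belongs: a square pocket 58 mm wide inside, aligned with the carrier, with a 3 mm floor and a bright green rim at 66 mm above the bench; origin: underside of the liner at the cell's centre, 5 mm above the bench; a seated bottle's origin is 3 mm above this origin
- control_1: grey-capped control bottle, same shape and size as the sample bottles (135 mm tall, 50 mm body, 32 mm cap), grey label band, loose, standing in an unlined carrier cell on the 5 mm floor; leave it alone; origin: centre of its underside
- control_2: grey-capped control bottle, same shape and size as the sample bottles (135 mm tall, 50 mm body, 32 mm cap), grey label band, loose, standing in an unlined carrier cell on the 5 mm floor; leave it alone; origin: centre of its underside
- control_3: grey-capped control bottle, same shape and size as the sample bottles (135 mm tall, 50 mm body, 32 mm cap), grey label band, loose, standing in an unlined carrier cell on the 5 mm floor; leave it alone; origin: centre of its underside
- beaker: bystander: open steel beaker, 72 mm diameter at the rim, 100 mm tall, loose, stands on the tray; origin: centre of its underside
- wash_bottle: bystander: yellow wash bottle with white top, 64 mm diameter up to 105 mm, then tapering to a 32 mm white cap (130 to 150 mm) and a nozzle of 12 mm; 165 mm tall in all, loose, stands on the tray; origin: centre of its underside
- jar: bystander: amber reagent jar with dark steel lid, 68 mm diameter, 120 mm tall, loose, stands on the tray; origin: centre of its underside
There are look-alikes about, which are no part of the job. What is shaped like the bottle_green but purple or red is not meant.

How it is judged:
By the outcome, as a careful person would: the job done as asked, in the order asked, and still so for the second after the job is handed in, with the robot touching nothing.
It also fails if it takes over 72 s, if anything falls off the work surface, if the arm or the gripper's body presses on something with over 40 N, if the wrist force passes 120 N, or if a joint passes its speed limit or range.

## Robot

A 6-joint arm with a two-finger parallel gripper is mounted at the origin on the work surface. World frame = base frame: x ahead of the robot, y to its left, z up, the work surface at z = 0. Lengths are in m, angles in degrees, forces in N, time in s.
With the tool pointing down it reaches from about 0.275 to 0.725 m from the base axis. Payload 5.6 kg.
Tool frame: the origin (TCP) lies midway between the tips of the shut fingers; the grasp point (between the pads) lies r.tcp_to_grasp behind it (r.tcp_to_grasp is the distance from the TCP to the grasp point, in m); z points along the fingers, y is the line along which they close (so a half turn about z gives the same grasp; the last joint's range is limited). The gripper opens to 85 mm and grips with 20 to 120 N. Pads are 22 mm wide; open, the fingers measure 114 mm over their backs; the gripper's body (76 mm by 85 mm) begins 54 mm behind the grasp point. The pads swing forward as they close: fully open they stand 13 mm farther back than shut.
Start: joints at [89.931, 14.616, 6.199, 0, -81.583, -16.306], TCP at [0.155, 0.528, 0.231] pointing down, gripper open.
Joint ranges: [-168.99, 168.99], [-69.2, 112.95], [-62.41, 85.93], [-164.36, 98.24], [-168.68, -3.75], [-174.98, 174.98]. Speed limits (degrees/s): [147.25, 147.25, 180, 180, 180, 180].

## Interface

Orientations are given as [roll, pitch, yaw] about the fixed x, y, z axes, in that order (R = Rz(yaw) Ry(pitch) Rx(roll)).
In Python, from station import r, camera gives the robot as it stands.
- The arm moves only by the tool drive_tool, never from a script. Its argument "increments" is a list of rows, each an object with "grip": the closure, from -1 (fully open) to 1 (shut); "linear": the shift along the tool's x, y, z in units of 25 mm (1.0 is 25 mm), a list of three; "dr": the turn, a rotation vector about the tool's x, y, z in units of 6 degrees (1.0 is 6 degrees), a list of three. In form: [{"grip": grip, "linear": [tx, ty, tz], "dr": [rx, ry, rz]}, ...]. A call has 1 to 8 rows; each row shifts and turns the commanded pose from where the row before left it, along the tool's axes as they then stand; what a row does not reach is not made up. A row lasts 1/12 s, in which the tool goes at most 41.7 mm and 7.16 degrees, less where a joint would pass 70% of its speed; a pose out of reach is approached as far as the arm can. A call is refused whole if a number of a shift passes 1 or a number of a turn 1, either way. A call with a gripper value outside its range is refused whole. The fingers move at their own pace and stop on an object; the grip force is fixed at half the most. Time passes only in rows, so rows that do not move let the fingers close. It gives the time, the measured TCP pose, the force and the opening at its end, in the units of the state.
- r.sense(): the state, without advancing time (a new reading comes with each control period).
- camera(name): name is "scene" or "top"; returns a dict with "frame" (384x512x3 uint8, red, green, blue), "fx", "fy", "cx", "cy" (pixels), "eye" and "rotation" of the camera in the world. Camera axes: x right, y down, z forward; pixel columns grow to the right and rows downward; lengths in m; the calibration is good to about 2 mm. A picture is of the moment at which its call begins. There is no depth.
- r.job_done(): hands the job in, once; it reports no verdict.
The state is a dict: "time": time; "joints": joint angles; "qvel": joint speeds; "joint_efforts": joint torques, N m; "eef_pos": TCP position; "orientation": TCP orientation; "force": force on the tool from outside, world axes, zero at the start; "ft_torque": the same for the moment, N m; "finger_gap": finger opening in m.
Only numpy, scipy, OpenCV 4.12 (cv2) and the standard library are available. Lean on these libraries where they do the work, as an engineer would, in place of code of your own. Each camera call takes 0.05 s, during which the arm holds its last target. There are 200 camera calls.

## Working session

There is one attempt and no reset: what is moved stays moved. The work goes in short steps, Python scripts to look and compute and a tool call to move; the robot and the scene stay as the last step left them, time stands still between calls to the robot, and variables do not carry over. Pictures are saved under pics/ and viewed, on a budget of 10 in all, crops included, one or two more only if the job needs it, and the job is handed in when it is done.

Besides the shell and the picture viewer there is one more tool, called after "Emit:" by a JSON object that holds its "name" and its "arguments". drive_tool: Moves the arm, as the interface text tells. Its arguments: {"type":"object","properties":{"increments":{"type":"array"}},"required":["increments"]}

```bash
ls; mkdir -p pics; python3 - <<'E'
from station import r,camera
import cv2,numpy as np
print(r.sense(), r.tcp_to_grasp)
for n in("top","scene"):
    c=camera(n); cv2.imwrite(f"pics/{n}0.png",cv2.resize(c["frame"][:,:,::-1],None,fx=1.5,fy=1.5))
    np.savez(f"{n}0.npz",**c)
    print(n,c["fx"],c["fy"],c["cx"],c["cy"],c["eye"],np.round(c["rotation"],4).tolist())
E
```

```text
pics
{'time': 0.0, 'joints': array([ 8.99311641e+01,  1.46517655e+01,  6.13066972e+00, -2.88539019e-02,
       -8.15835293e+01, -1.63070528e+01]), 'qvel': array([ 0.01985098,  0.02964587, -0.0885123 , -0.03452519, -0.03020318,
        0.00762952]), 'joint_efforts': array([ 4.11608034e-04, -3.86631775e+01,  2.37939048e+01,  5.36488608e+00,
       -6.11502051e-03, -5.38236463e-06]), 'eef_pos': array([0.15485312, 0.52722504, 0.23040317]), 'orientation': array([ 1.79891571e+02, -1.98998169e-03, -1.63801361e+01]), 'force': array([-0.07432221, -0.8038812 ,  0.31571232]), 'ft_torque': array([-0.02634383,  0.0216798 , -0.0058191 ]), 'finger_gap': 0.08535241757985901} 0.0187
top 350.39420317225563 350.39420317225563 257.8614142829836 192.31782766833967 [ 0.32696806 -0.01666882  0.98939084] [-170.9102, 0.6326, -89.1581]
scene 454.73135123712046 454.73135123712046 257.1569851548318 201.81438464952177 [ 1.14385869 -0.34724682  0.68067915] [-130.7963, -0.9342, 64.662]
```

View pics/top0.png

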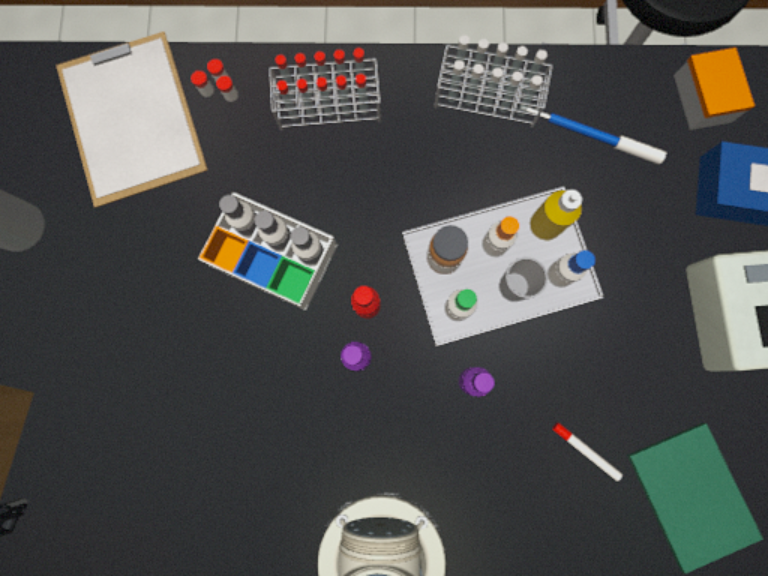

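View pics/scene0.png

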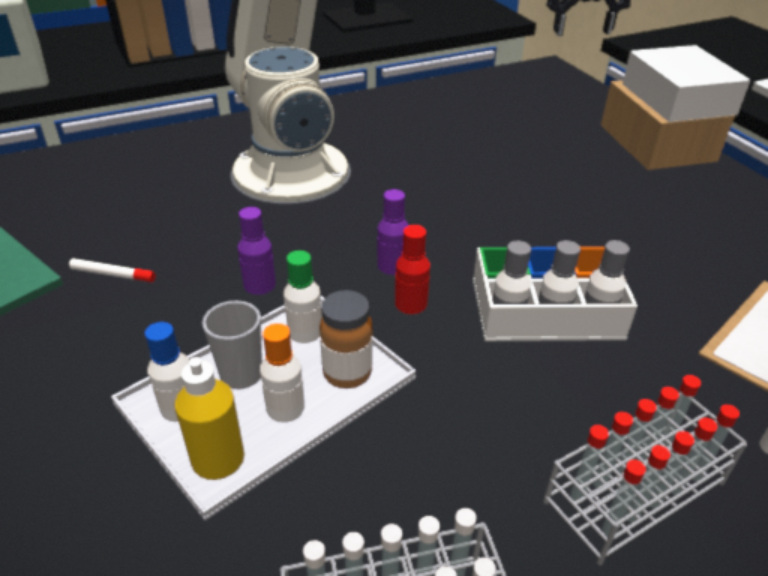

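The top view (1.5x scale) shows the sample caps at green (466,299), orange (508,227) and blue (583,261). The liners are at orange (224,250), blue (258,263) and green (293,279). The look-alikes are purple at (355,356) and (478,382) and red at (365,300). All three stand off the tray, so they're not the ones meant.

```bash
cat > h.py <<'E'
import numpy as np,cv2
from scipy.spatial.transform import Rotation as Ro
def R(c): return Ro.from_euler('xyz',c["rotation"],degrees=True).as_matrix()
def plane(c,uv,z):
    uv=np.atleast_2d(uv).astype(float)
    d=np.c_[(uv[:,0]-c["cx"])/c["fx"],(uv[:,1]-c["cy"])/c["fy"],np.ones(len(uv))]@R(c).T
    return (c["eye"]+d*((z-c["eye"][2])/d[:,2])[:,None])[:,:2]
def proj(c,p):
    q=R(c).T@(np.asarray(p)-c["eye"]); return np.array([c["fx"]*q[0]/q[2]+c["cx"],c["fy"]*q[1]/q[2]+c["cy"]])
HUE=dict(orange=(8,18),blue=(100,118),green=(55,80))
def blobs(c,col,amin=40):
    h=cv2.cvtColor(c["frame"],cv2.COLOR_RGB2HSV); lo,hi=HUE[col]
    m=cv2.inRange(h,(lo,130,60),(hi,255,255))
    n,l,s,ce=cv2.connectedComponentsWithStats(m)
    return [(s[i,4],ce[i],np.argwhere(l==i)[:,::-1]) for i in range(1,n) if s[i,4]>amin]
def capxy(c,px,ztop):
    """axis from silhouette: far end at cap top plane, near end at cap bottom plane"""
    out=[]
    for z,sg in((ztop,1),(ztop-.043,-1)):
        P=plane(c,px,z); u=P.mean(0)-c["eye"][:2]; u/=np.linalg.norm(u); v=np.array([-u[1],u[0]])
        a=P@u; b=P@v; half=.5*c["eye"][2]/c["fx"]*.85
        e=(a.max()+half-.016) if sg>0 else (a.min()-half+.016)
        out.append(u*e+v*(b.max()+b.min())/2); w=b.max()-b.min()+2*half
    return out,w
E
python3 - <<'E'
from h import *
c=dict(np.load("top0.npz"));s=dict(np.load("scene0.npz"))
for col in HUE:
    for a,ce,px in blobs(c,col):
        print(col,a,ce.round(1),end=' ')
        o,w=capxy(c,px,.139); print('cap',np.round(o,4).tolist(),round(w,4),end=' ')
        P=plane(c,px,.066)*1000; rc=cv2.minAreaRect(P.astype(np.float32)); print('liner',np.round(rc,1) if 0 else rc)
    for a,ce,px in blobs(s,col): print('  scene',col,a,ce.round(1), 'z.1175',plane(s,ce,.1175).round(4))
h=cv2.cvtColor(c["frame"],cv2.COLOR_RGB2HSV)
# tray: bright, low saturation
m=cv2.inRange(h,(0,0,120),(180,60,255)); n,l,st,ce=cv2.connectedComponentsWithStats(m)
for i in range(1,n):
    if st[i,4]>600: print(st[i],ce[i].round(), cv2.minAreaRect((plane(c,np.argwhere(l==i)[:,::-1],.016)*1000).astype(np.float32)))
for nme,uv,z in (("jar",(450,240),.124),("beaker",(526,278),.104),("wash",(571,199),.169),("red",(364,295),.135),("purple",(350,356),.135),("purple2",(484,383),.135)): print(nme,plane(c,np.array(uv)/1.5,z).round(3))
a=c["frame"][115:240,125:410][:,:,::-1]; cv2.imwrite("pics/crop1.png",cv2.resize(a,None,fx=2.8,fy=2.8,interpolation=cv2.INTER_CUBIC))
E
```

```text
orange 412 [88.3  1.1] cap [[1.0679, 0.5295], [0.9176, 0.4198]] 0.3668 liner ((1038.0211181640625, 505.62066650390625), (6.544792652130127, 464.4700927734375), 0.35479462146759033)
orange 120 [244.9   1.5] cap [[0.9784, 0.0286], [1.022, 0.0318]] 0.1663 liner ((1039.2969970703125, 32.95035171508789), (9.74238395690918, 169.75123596191406), 0.35047727823257446)
orange 301 [362.4   1.7] cap [[1.0197, -0.2721], [0.9806, -0.2555]] 0.2492 liner ((1039.6209716796875, -278.947509765625), (12.908364295959473, 279.14678955078125), 0.35035109519958496)
orange 58 [504.7   2.1] cap [[0.9845, -0.6573], [1.0157, -0.6878]] 0.032 liner ((1042.287841796875, -710.684326171875), (12.857768058776855, 38.32795333862305), 0.3592584729194641)
orange 1492 [480.3  54.4] cap [[0.8697, -0.6182], [0.822, -0.5653]] 0.1473 liner ((878.04052734375, -626.9523315429688), (129.6713409423828, 99.87798309326172), 11.53863525390625)
orange 95 [337.3 153.2] cap [[0.5733, -0.2078], [0.575, -0.209]] 0.0338 liner ((587.7740478515625, -220.10447692871094), (37.27366256713867, 38.30833435058594), 83.23058319091797)
orange 273 
[... 3444 characters left out ...]
  124  134  107 7057] [333. 180.] ((536.3304443359375, -229.8643035888672), (226.51475524902344, 351.7362060546875), 16.849790573120117)
[ 132  128   91   76 1588] [182. 156.] ((560.9442749023438, 234.63430786132812), (231.44004821777344, 149.72947692871094), 66.24922943115234)
[ 460  167   52   80 2560] [492. 202.] ((450.2113037109375, -653.741943359375), (215.9283905029297, 148.51573181152344), 5.566675186157227)
[ 212  331   85   53 3015] [253. 362.] ((46.71229934692383, 0.3121185302734375), (128.21945190429688, 218.83749389648438), 1.0655232667922974)
jar [[ 0.55  -0.111]]
beaker [[ 0.49  -0.242]]
wash [[ 0.609 -0.302]]
red [[0.452 0.032]]
purple [[0.352 0.053]]
purple2 [[ 0.313 -0.163]]
```

View pics/crop1.png

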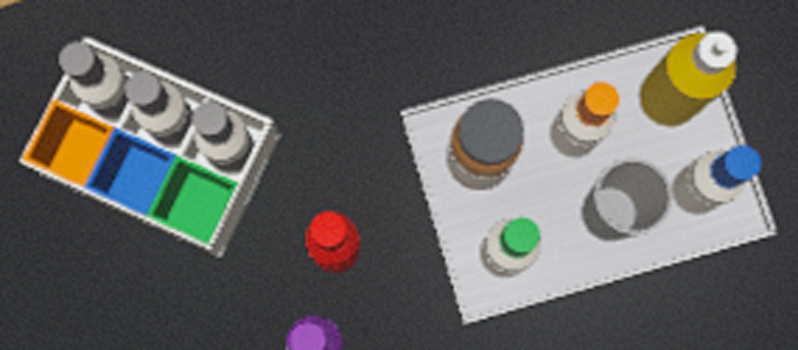

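The crop confirms the orange, blue and green caps on the white bodies on the tray. The cap estimates from the near and far edges agree to 4 mm or less with widths of about 32 mm. The liner squares are about 64 mm at 67 mm pitch with carrier yaw near -24°. I'll go with these positions:

| Item | x (m) | y (m) |
|---|---|---|
| Cap orange | 0.574 | -0.208 |
| Cap blue | 0.518 | -0.333 |
| Cap green | 0.451 | -0.136 |
| Liner orange | 0.544 | 0.292 |
| Liner blue | 0.517 | 0.231 |
| Liner green | 0.490 | 0.169 |

I'll turn the tool to yaw 0 and move over orange first.

Emit:
{"name": "drive_tool", "arguments": {"increments": [{"grip": -0.4,"linear": [0,0,-0.3],"dr": [0,0,-0.91]},{"grip": -0.4,"linear": [0,0,-0.3],"dr": [0,0,-0.91]},{"grip": -0.4,"linear": [0,0,-0.3],"dr": [0,0,-0.91]},{"grip": -0.4,"linear": [0.58,1,0],"dr": [0,0,0]},{"grip": -0.4,"linear": [0.58,1,0],"dr": [0,0,0]},{"grip": -0.4,"linear": [0.58,1,0],"dr": [0,0,0]},{"grip": -0.4,"linear": [0.58,1,0],"dr": [0,0,0]},{"grip": -0.4,"linear": [0.58,1,0],"dr": [0,0,0]}]}}

```text
time: 0.77
eef_pos: [0.2278, 0.4012, 0.2534]
orientation: [180.0, 0.0, 0.0]
force: [0.3, -0.7, -0.3]
finger_gap: 0.0599
```

Emit:
{"name": "drive_tool", "arguments": {"increments": [{"grip": -0.4,"linear": [0.58,1,0],"dr": [0,0,0]},{"grip": -0.4,"linear": [0.58,1,0],"dr": [0,0,0]},{"grip": -0.4,"linear": [0.58,1,0],"dr": [0,0,0]},{"grip": -0.4,"linear": [0.58,1,0],"dr": [0,0,0]},{"grip": -0.4,"linear": [0.58,1,0],"dr": [0,0,0]},{"grip": -0.4,"linear": [0.58,1,0],"dr": [0,0,0]},{"grip": -0.4,"linear": [0.58,1,0],"dr": [0,0,0]},{"grip": -0.4,"linear": [0.58,1,0],"dr": [0,0,0]}]}}

```text
time: 1.43
eef_pos: [0.3437, 0.2012, 0.2536]
orientation: [180.0, 0.0, 0.0]
force: [0.3, 1.2, 0.7]
finger_gap: 0.06
```

Emit:
{"name": "drive_tool", "arguments": {"increments": [{"grip": -0.4,"linear": [0.58,1,0],"dr": [0,0,0]},{"grip": -0.4,"linear": [0.58,1,0],"dr": [0,0,0]},{"grip": -0.4,"linear": [0.58,1,0],"dr": [0,0,0]},{"grip": -0.4,"linear": [0.58,1,0],"dr": [0,0,0]},{"grip": -0.4,"linear": [0.58,1,0],"dr": [0,0,0]},{"grip": -0.4,"linear": [0.58,1,0],"dr": [0,0,0]},{"grip": -0.4,"linear": [0.58,1,0],"dr": [0,0,0]},{"grip": -0.4,"linear": [0.58,1,0],"dr": [0,0,0]}]}}

```text
time: 2.1
eef_pos: [0.4598, 0.0013, 0.2535]
orientation: [-180.0, 0.0, -0.0]
force: [0.3, 0.4, 0.1]
finger_gap: 0.0597
```

Emit:
{"name": "drive_tool", "arguments": {"increments": [{"grip": -0.4,"linear": [0.58,1,0],"dr": [0,0,0]},{"grip": -0.4,"linear": [0.58,1,0],"dr": [0,0,0]},{"grip": -0.4,"linear": [0.58,1,0],"dr": [0,0,0]},{"grip": -0.4,"linear": [0.58,1,0],"dr": [0,0,0]},{"grip": -0.4,"linear": [0.58,1,0],"dr": [0,0,0]},{"grip": -0.4,"linear": [0.58,1,0],"dr": [0,0,0]},{"grip": -0.4,"linear": [0.58,1,0],"dr": [0,0,0]},{"grip": -0.4,"linear": [0,0,0],"dr": [0,0,0]}]}}

```text
time: 2.77
eef_pos: [0.562, -0.1758, 0.2516]
orientation: [180.0, 0.2, -0.2]
force: [-1.5, 0.5, -0.3]
finger_gap: 0.0598
```

Emit:
{"name": "drive_tool", "arguments": {"increments": [{"grip": -0.4,"linear": [0.24,0.64,0],"dr": [0,0,0]},{"grip": -0.4,"linear": [0.24,0.64,0],"dr": [0,0,0]},{"grip": -0.4,"linear": [0,0,0.7],"dr": [0,0,0]},{"grip": -0.4,"linear": [0,0,0.8],"dr": [0,0,0]},{"grip": -0.4,"linear": [0,0,0.8],"dr": [0,0,0]},{"grip": -0.4,"linear": [0,0,0.8],"dr": [0,0,0]},{"grip": -0.4,"linear": [0,0,0.6],"dr": [0,0,0]},{"grip": -0.4,"linear": [0,0,0],"dr": [0,0,0]}]}}

```text
time: 3.43
eef_pos: [0.5708, -0.2033, 0.157]
orientation: [-179.9, 0.4, -0.0]
force: [-0.3, -0.5, -0.2]
finger_gap: 0.0598
```

```bash
python3 - <<'E'
from station import r,camera
import cv2
from h import *
s=r.sense(); print(s["eef_pos"],s["orientation"])
c=camera("scene"); t=camera("top")
for n,q in(("s",c),("t",t)): 
    for col in HUE:
        print(n,col,[(a,ce.round(1)) for a,ce,px in blobs(q,col) if 100<ce[0]<420 and 100<ce[1]<260])
p=proj(c,s["eef_pos"]); print(p, proj(c,[.574,-.208,.139]))
cv2.imwrite("pics/s1.png",cv2.resize(c["frame"][80:330,60:340][:,:,::-1],None,fx=2.4,fy=2.4))
E
```

```text
[ 0.57077886 -0.20333234  0.1570155 ] [-1.79866930e+02  4.27123124e-01 -1.75761777e-02]
s orange [(np.int32(303), array([392.2, 173.1])), (np.int32(461), array([230.7, 224. ])), (np.int32(423), array([184.7, 229. ])), (np.int32(72), array([230.7, 254.6]))]
s blue [(np.int32(294), array([360.3, 172.8])), (np.int32(508), array([107.5, 227.7]))]
s green [(np.int32(252), array([328.7, 172.9])), (np.int32(60), array([203. , 170.9])), (np.int32(64), array([194.7, 184.5]))]
t orange [(np.int32(92), array([336.3, 152.9])), (np.int32(283), array([145.1, 162.1]))]
t blue [(np.int32(560), array([171.2, 175.7])), (np.int32(171), array([388.2, 173.6]))]
t green [(np.int32(525), array([193.6, 186. ]))]
[185.00108701 211.32490521] [183.92698719 220.93246826]
```

View pics/s1.png

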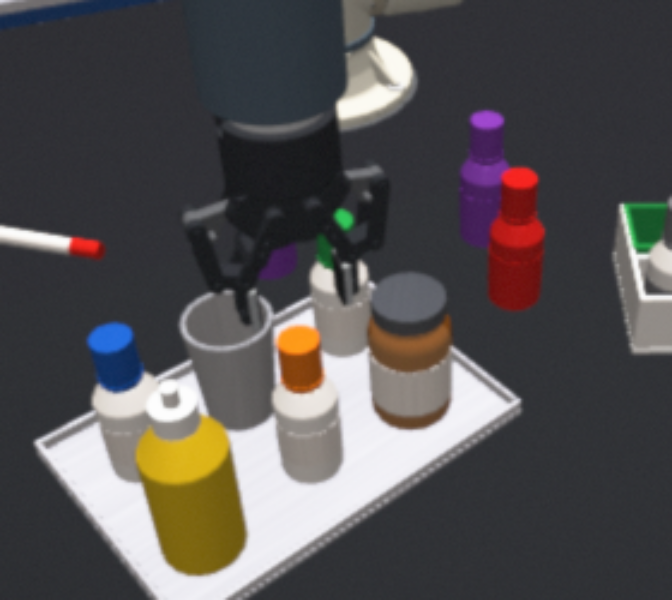

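The fingers straddle the orange cap (cap about (300,340) in the crop, fingertips at (245,310) and (348,290)). I'll make a small correction, descend and grip.

Emit:
{"name": "drive_tool", "arguments": {"increments": [{"grip": -0.4,"linear": [0.13,0.2,0.4],"dr": [0,0,0]},{"grip": -0.4,"linear": [0,0,0.6],"dr": [0,0,0]},{"grip": -0.4,"linear": [0,0,0.6],"dr": [0,0,0]},{"grip": -0.4,"linear": [0,0,0.5],"dr": [0,0,0]},{"grip": -0.4,"linear": [0,0,0.2],"dr": [0,0,0]},{"grip": -0.4,"linear": [0,0,0],"dr": [0,0,0]},{"grip": 0.0,"linear": [0,0,0],"dr": [0,0,0]},{"grip": 0.1,"linear": [0,0,0],"dr": [0,0,0]}]}}

```text
time: 4.2
eef_pos: [0.5772, -0.2096, 0.1051]
orientation: [180.0, -0.1, 0.0]
force: [0.2, -0.4, 0.2]
finger_gap: 0.0385
```

Emit:
{"name": "drive_tool", "arguments": {"increments": [{"grip": 0.2,"linear": [0,0,0],"dr": [0,0,0]},{"grip": 0.4,"linear": [0,0,0],"dr": [0,0,0]},{"grip": 0.6,"linear": [0,0,0],"dr": [0,0,0]},{"grip": 1,"linear": [0,0,0],"dr": [0,0,0]},{"grip": 1,"linear": [0,0,0],"dr": [0,0,0]},{"grip": 1,"linear": [0,0,0],"dr": [0,0,0]}]}}

```text
time: 4.7
eef_pos: [0.5772, -0.2093, 0.1051]
orientation: [180.0, -0.1, 0.0]
force: [-1.2, 1.5, 4.7]
finger_gap: 0.0307
```

Emit:
{"name": "drive_tool", "arguments": {"increments": [{"grip": 1,"linear": [0,0,-0.2],"dr": [0,0,0]},{"grip": 1,"linear": [0,0,-0.5],"dr": [0,0,0]},{"grip": 1,"linear": [0,0,-0.9],"dr": [0,0,0]},{"grip": 1,"linear": [0,0,-1],"dr": [0,0,0]},{"grip": 1,"linear": [0,0,-1],"dr": [0,0,0]},{"grip": 1,"linear": [0,0,-1],"dr": [0,0,0]},{"grip": 1,"linear": [0,0,-1],"dr": [0,0,0]},{"grip": 1,"linear": [0,0,-0.7],"dr": [0,0,0]}]}}

```text
time: 5.37
eef_pos: [0.5762, -0.2095, 0.2632]
orientation: [180.0, -0.0, -0.0]
force: [0.9, -0.3, -2.8]
finger_gap: 0.031
```

Emit:
{"name": "drive_tool", "arguments": {"increments": [{"grip": 1,"linear": [0,-0.3,-0.2],"dr": [0,0,0]},{"grip": 1,"linear": [0,-0.6,0],"dr": [0,0,0]},{"grip": 1,"linear": [-0.05,-0.9,0],"dr": [0,0,0]},{"grip": 1,"linear": [-0.05,-1,0],"dr": [0,0,0]},{"grip": 1,"linear": [-0.05,-1,0],"dr": [0,0,0]},{"grip": 1,"linear": [-0.05,-1,0],"dr": [0,0,0]},{"grip": 1,"linear": [-0.05,-1,0],"dr": [0,0,0]},{"grip": 1,"linear": [-0.05,-1,0],"dr": [0,0,0]}]}}

```text
time: 6.03
eef_pos: [0.5677, -0.0375, 0.2644]
orientation: [-180.0, 0.2, 0.0]
force: [1.1, 0.8, -2.4]
finger_gap: 0.0307
```

Emit:
{"name": "drive_tool", "arguments": {"increments": [{"grip": 1,"linear": [-0.05,-1,0],"dr": [0,0,0]},{"grip": 1,"linear": [-0.05,-1,0],"dr": [0,0,0]},{"grip": 1,"linear": [-0.05,-1,0],"dr": [0,0,0]},{"grip": 1,"linear": [-0.05,-1,0],"dr": [0,0,0]},{"grip": 1,"linear": [-0.1,-1,0],"dr": [0,0,0]},{"grip": 1,"linear": [-0.1,-1,0],"dr": [0,0,0]},{"grip": 1,"linear": [-0.1,-1,0],"dr": [0,0,0]},{"grip": 1,"linear": [-0.1,-1,0],"dr": [0,0,0]}]}}

```text
time: 6.7
eef_pos: [0.5525, 0.1622, 0.2645]
orientation: [180.0, 0.2, 0.0]
force: [0.6, 0.7, -2.6]
finger_gap: 0.031
```

Emit:
{"name": "drive_tool", "arguments": {"increments": [{"grip": 1,"linear": [-0.1,-1,0],"dr": [0,0,0]},{"grip": 1,"linear": [-0.1,-1,0],"dr": [0,0,0]},{"grip": 1,"linear": [-0.05,-1,0],"dr": [0,0,0]},{"grip": 1,"linear": [0,-0.9,0],"dr": [0,0,0]},{"grip": 1,"linear": [0,-0.7,0],"dr": [0,0,0]},{"grip": 1,"linear": [0,-0.4,0],"dr": [0,0,0]},{"grip": 1,"linear": [0,0,0],"dr": [0,0,0]},{"grip": 1,"linear": [0,0,0],"dr": [0,0,0]}]}}

```text
time: 7.37
eef_pos: [0.5473, 0.2857, 0.2655]
orientation: [179.9, 0.1, 0.0]
force: [0.8, -0.4, -2.7]
finger_gap: 0.0309
```

Emit:
{"name": "drive_tool", "arguments": {"increments": [{"grip": 1,"linear": [0,-0.26,0.3],"dr": [0,0,0]},{"grip": 1,"linear": [0,0,0.6],"dr": [0,0,0]},{"grip": 1,"linear": [0,0,0.8],"dr": [0,0,0]},{"grip": 1,"linear": [0,0,0.8],"dr": [0,0,0]},{"grip": 1,"linear": [0,0,0.5],"dr": [0,0,0]},{"grip": 1,"linear": [0,0,0],"dr": [0,0,0]},{"grip": 1,"linear": [0,0,0],"dr": [0,0,0]}]}}

```text
time: 7.95
eef_pos: [0.5474, 0.2913, 0.1908]
orientation: [179.9, 0.1, -0.0]
force: [0.4, -0.2, -2.2]
finger_gap: 0.0304
```

```bash
python3 - <<'E'
from station import r,camera
import cv2
from h import *
s=r.sense(); print(s["eef_pos"],s["orientation"])
c=camera("scene"); t=camera("top")
np.savez("s2.npz",**c); np.savez("t2.npz",**t)
x,y,z=s["eef_pos"]; b=np.array([x-.003,y,z-.101])
print('base',proj(c,b),'shoulder',proj(c,b+[0,0,.076]),'cap',proj(c,b+[0,0,.135]))
A=cv2.resize(c["frame"][60:240,300:480][:,:,::-1],None,fx=2.2,fy=2.2); B=cv2.resize(t["frame"][100:280,80:260][:,:,::-1],None,fx=2.2,fy=2.2)
cv2.imwrite("pics/s2.png",np.hstack([A,B]))
E
```

```text
[0.54743793 0.29133707 0.1908297 ] [ 1.79924731e+02  5.45114352e-02 -4.14922578e-02]
base [397.65246396 165.06633451] shoulder [405.53205987 135.81816985] cap [412.23663863 110.93153534]
```

View pics/s2.png

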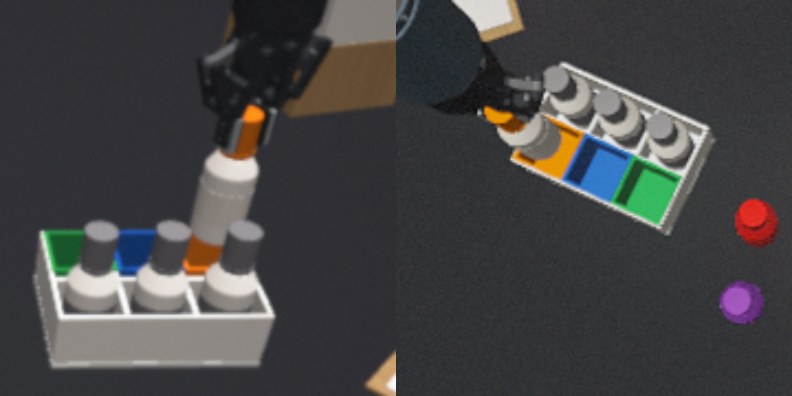

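The picture matches the prediction: the bottle is upright above the orange pocket, with its base about (215,235) in the left crop against a predicted (215,231). I'll run one numeric check of the base against the liner in the top view.

```bash
python3 - <<'E'
from h import *
t=dict(np.load("t2.npz"))
h=cv2.cvtColor(t["frame"],cv2.COLOR_RGB2HSV); 
m=cv2.inRange(h,(0,0,70),(180,110,255)); m=cv2.morphologyEx(m,cv2.MORPH_OPEN,np.ones((3,3)))
n,l,st,ce=cv2.connectedComponentsWithStats(m)
for i in range(1,n):
    if 110<ce[i][0]<230 and 130<ce[i][1]<200 and st[i,4]>50:
        px=np.argwhere(l==i)[:,::-1]; P=plane(t,px,.0898); u=np.array([.544,.291])-t["eye"][:2]; u/=np.linalg.norm(u); v=np.array([-u[1],u[0]])
        a,b=P@u,P@v; print(st[i],ce[i].round(1),'near-end centre',u*(a.min()-.0012+.025)+v*(b.max()+b.min())/2,'width',b.max()-b.min()+.0024)
for col in HUE: print(col,[(a,ce.round(1)) for a,ce,px in blobs(t,col) if 100<ce[0]<300])
E
```

```text
[ 127  128   98   79 2447] [180.3 158.2] near-end centre [0.48899911 0.12394466] width 0.16368157673847067
[131 136  15   6  73] [138.6 138.1] near-end centre [0.61662139 0.32045872] width 0.027767294024631725
orange [(np.int32(72), array([243.3,   1.5])), (np.int32(86), array([129.9, 154.5])), (np.int32(52), array([157.4, 158.9])), (np.int32(63), array([294.7, 171.5]))]
blue [(np.int32(561), array([171.2, 175.7]))]
green [(np.int32(538), array([193.4, 185.9]))]
```

Emit:
{"name": "drive_tool", "arguments": {"increments": [{"grip": 1,"linear": [0,-0.03,0.3],"dr": [0,0,0]},{"grip": 1,"linear": [0,0,0.3],"dr": [0,0,0]},{"grip": 1,"linear": [0,0,0.3],"dr": [0,0,0]},{"grip": 1,"linear": [0,0,0.3],"dr": [0,0,0]},{"grip": 1,"linear": [0,0,0.3],"dr": [0,0,0]},{"grip": 1,"linear": [0,0,0],"dr": [0,0,0]}]}}

```text
time: 8.55
eef_pos: [0.5465, 0.2924, 0.1513]
orientation: [179.9, 0.2, -0.0]
force: [0.1, -0.6, -3.4]
finger_gap: 0.0307
```

Emit:
{"name": "drive_tool", "arguments": {"increments": [{"grip": 1,"linear": [0,0,0.3],"dr": [0,0,0]},{"grip": 1,"linear": [0,0,0.3],"dr": [0,0,0]},{"grip": 1,"linear": [0,0,0.3],"dr": [0,0,0]},{"grip": 1,"linear": [0,0,0.3],"dr": [0,0,0]},{"grip": 1,"linear": [0,0,0.2],"dr": [0,0,0]},{"grip": 1,"linear": [0,0,0],"dr": [0,0,0]}]}}

```text
time: 9.05
eef_pos: [0.5468, 0.2925, 0.117]
orientation: [179.9, 0.1, -0.0]
force: [0.3, -0.1, -3.6]
finger_gap: 0.0309
```

Emit:
{"name": "drive_tool", "arguments": {"increments": [{"grip": 1,"linear": [0,0,0.1],"dr": [0,0,0]},{"grip": 1,"linear": [0,0,0.1],"dr": [0,0,0]},{"grip": 1,"linear": [0,0,0.08],"dr": [0,0,0]},{"grip": 1,"linear": [0,0,0],"dr": [0,0,0]},{"grip": 1,"linear": [0,0,0],"dr": [0,0,0]}]}}

```text
time: 9.47
eef_pos: [0.5476, 0.293, 0.1118]
orientation: [180.0, -0.0, 0.0]
force: [-0.2, 0.0, -2.5]
finger_gap: 0.0306
```

Emit:
{"name": "drive_tool", "arguments": {"increments": [{"grip": 1,"linear": [0,0,0.05],"dr": [0,0,0]},{"grip": 1,"linear": [0,0,0.05],"dr": [0,0,0]},{"grip": 1,"linear": [0,0,0],"dr": [0,0,0]}]}}

```text
time: 9.72
eef_pos: [0.5476, 0.293, 0.1093]
orientation: [-180.0, -0.0, 0.0]
force: [0.0, 0.0, -3.1]
finger_gap: 0.0306
```

Emit:
{"name": "drive_tool", "arguments": {"increments": [{"grip": 1,"linear": [0,0,0.04],"dr": [0,0,0]},{"grip": 1,"linear": [0,0,0.04],"dr": [0,0,0]},{"grip": 1,"linear": [0,0,0],"dr": [0,0,0]}]}}

```text
time: 9.97
eef_pos: [0.5481, 0.2931, 0.1091]
orientation: [-180.0, -0.1, 0.0]
force: [-3.3, -1.1, 7.2]
finger_gap: 0.0305
```

Contact at TCP z = 0.109, exactly the predicted seat height. Releasing.

Emit:
{"name": "drive_tool", "arguments": {"increments": [{"grip": 1,"linear": [0,0,-0.05],"dr": [0,0,0]},{"grip": 0.2,"linear": [0,0,0],"dr": [0,0,0]},{"grip": 0.1,"linear": [0,0,0],"dr": [0,0,0]},{"grip": 0,"linear": [0,0,0],"dr": [0,0,0]},{"grip": -0.15,"linear": [0,0,0],"dr": [0,0,0]},{"grip": -0.15,"linear": [0,0,0],"dr": [0,0,0]},{"grip": -0.15,"linear": [0,0,-0.3],"dr": [0,0,0]},{"grip": -0.15,"linear": [0,0,-0.7],"dr": [0,0,0]}]}}

```text
time: 10.63
eef_pos: [0.5462, 0.2922, 0.1317]
orientation: [179.8, 0.2, -0.0]
force: [-0.3, 0.3, -0.3]
finger_gap: 0.049
```

Emit:
{"name": "drive_tool", "arguments": {"increments": [{"grip": -0.15,"linear": [0,0,-0.9],"dr": [0,0,0]},{"grip": -0.15,"linear": [0,0,-1],"dr": [0,0,0]},{"grip": -0.15,"linear": [0,0,-1],"dr": [0,0,0]},{"grip": -0.4,"linear": [0,0.5,-0.5],"dr": [0,0,0]},{"grip": -0.4,"linear": [-0.05,1,0],"dr": [0,0,0]},{"grip": -0.4,"linear": [-0.05,1,0],"dr": [0,0,0]},{"grip": -0.4,"linear": [-0.05,1,0],"dr": [0,0,0]},{"grip": -0.4,"linear": [-0.05,1,0],"dr": [0,0,0]}]}}

```text
time: 11.3
eef_pos: [0.5422, 0.1789, 0.2187]
orientation: [-180.0, 0.0, 0.0]
force: [0.8, 0.3, -0.2]
finger_gap: 0.0598
```

Emit:
{"name": "drive_tool", "arguments": {"increments": [{"grip": -0.4,"linear": [-0.05,1,0],"dr": [0,0,0]},{"grip": -0.4,"linear": [-0.05,1,0],"dr": [0,0,0]},{"grip": -0.4,"linear": [-0.05,1,0],"dr": [0,0,0]},{"grip": -0.4,"linear": [-0.05,1,0],"dr": [0,0,0]},{"grip": -0.4,"linear": [-0.05,1,0],"dr": [0,0,0]},{"grip": -0.4,"linear": [-0.05,1,0],"dr": [0,0,0]},{"grip": -0.4,"linear": [-0.05,1,0],"dr": [0,0,0]},{"grip": -0.4,"linear": [-0.05,1,0],"dr": [0,0,0]}]}}

```text
time: 11.97
eef_pos: [0.532, -0.0212, 0.2188]
orientation: [-180.0, -0.0, -0.0]
force: [0.0, -0.8, -0.1]
finger_gap: 0.0599
```

Emit:
{"name": "drive_tool", "arguments": {"increments": [{"grip": -0.4,"linear": [-0.05,1,0],"dr": [0,0,0]},{"grip": -0.4,"linear": [-0.05,1,0],"dr": [0,0,0]},{"grip": -0.4,"linear": [-0.05,1,0],"dr": [0,0,0]},{"grip": -0.4,"linear": [-0.05,1,0],"dr": [0,0,0]},{"grip": -0.4,"linear": [-0.05,1,0],"dr": [0,0,0]},{"grip": -0.4,"linear": [-0.05,1,0],"dr": [0,0,0]},{"grip": -0.4,"linear": [-0.05,1,0],"dr": [0,0,0]},{"grip": -0.4,"linear": [-0.05,1,0],"dr": [0,0,0]}]}}

```text
time: 12.63
eef_pos: [0.5218, -0.2211, 0.2188]
orientation: [-180.0, -0.0, -0.0]
force: [0.2, -0.2, 0.5]
finger_gap: 0.0601
```

```bash
python3 - <<'E'
from station import r,camera
from h import *
s=r.sense(); print(s["time"],s["eef_pos"])
c=camera("scene"); t=camera("top")
np.savez("s3.npz",**c); np.savez("t3.npz",**t)
for col in HUE:
    for a,ce,px in blobs(t,col):
        if 100<ce[0]<420 and 110<ce[1]<260: print(col,a,ce.round(1),'tray',np.round(capxy(t,px,.139)[0],4).tolist(),'seated',np.round(capxy(t,px,.143)[0],4).tolist(),capxy(t,px,.139)[1].round(4))
E
```

```text
12.6333 [ 0.52183525 -0.22109273  0.21876672]
orange 254 [147.  162.6] tray [[0.5467, 0.2964], [0.5245, 0.2656]] seated [[0.5456, 0.2949], [0.5236, 0.2644]] 0.0742
blue 562 [171.2 175.7] tray [[0.5148, 0.2261], [0.4981, 0.2044]] seated [[0.5139, 0.2249], [0.4974, 0.2035]] 0.0753
blue 182 [387.9 173.8] tray [[0.5169, -0.3316], [0.5181, -0.3336]] seated [[0.516, -0.3301], [0.5173, -0.3322]] 0.0332
green 543 [193.4 185.9] tray [[0.4911, 0.1701], [0.4704, 0.1466]] seated [[0.4902, 0.1692], [0.4698, 0.1459]] 0.0759
```

Emit:
{"name": "drive_tool", "arguments": {"increments": [{"grip": -0.4,"linear": [-0.1,1,0],"dr": [0,0,0]},{"grip": -0.4,"linear": [-0.07,1,0],"dr": [0,0,0]},{"grip": -0.4,"linear": [0,1,0],"dr": [0,0,0]},{"grip": -0.4,"linear": [0,0.9,0],"dr": [0,0,0]},{"grip": -0.4,"linear": [0,0.5,0.4],"dr": [0,0,0]},{"grip": -0.4,"linear": [0,0.08,0.8],"dr": [0,0,0]},{"grip": -0.4,"linear": [0,0,0.8],"dr": [0,0,0]},{"grip": -0.4,"linear": [0,0,0.4],"dr": [0,0,0]}]}}

```text
time: 13.4
eef_pos: [0.5169, -0.3306, 0.1552]
orientation: [-179.8, 0.2, -0.0]
force: [-0.8, -0.5, -1.1]
finger_gap: 0.0598
```

Emit:
{"name": "drive_tool", "arguments": {"increments": [{"grip": -0.4,"linear": [0,0,0],"dr": [0,0,0]},{"grip": -0.4,"linear": [0,0,0],"dr": [0,0,0]}]}}

```text
time: 13.57
eef_pos: [0.5182, -0.3312, 0.1586]
orientation: [180.0, 0.1, 0.0]
force: [0.3, -0.3, 0.6]
finger_gap: 0.0596
```

```bash
python3 - <<'E'
from station import r,camera
import cv2
from h import *
s=r.sense(); print(s["eef_pos"])
c=camera("scene"); print(proj(c,s["eef_pos"]),[(a,ce.round(1)) for a,ce,px in blobs(c,"blue") if ce[1]>150])
cv2.imwrite("pics/s4.png",cv2.resize(c["frame"][90:300,40:460][:,:,::-1],None,fx=1.9,fy=1.9))
E
```

```text
[ 0.51817286 -0.33123498  0.15856699]
[102.89959357 212.49494039] [(np.int32(294), array([360.3, 172.8])), (np.int32(508), array([107.5, 227.7]))]
```

View pics/s4.png

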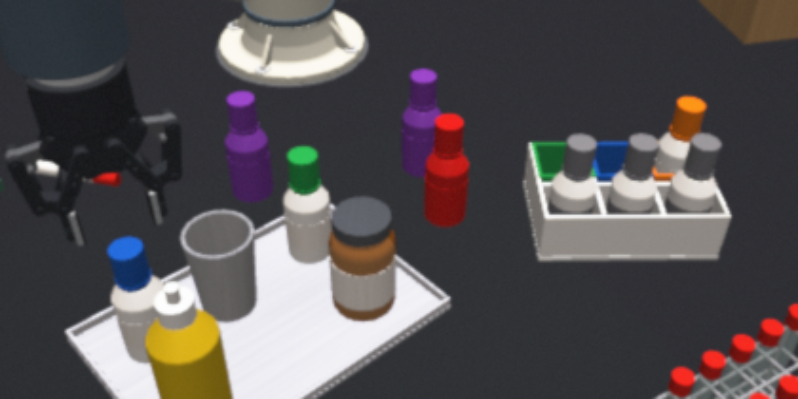

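The orange bottle is seated in its liner, with its cap at (690,105). The fingers straddle the blue cap at (127,250), and the bystanders are untouched. Descend and grip blue.

Emit:
{"name": "drive_tool", "arguments": {"increments": [{"grip": -0.4,"linear": [-0.04,0.04,0.4],"dr": [0,0,0]},{"grip": -0.4,"linear": [0,0,0.6],"dr": [0,0,0]},{"grip": -0.4,"linear": [0,0,0.6],"dr": [0,0,0]},{"grip": -0.4,"linear": [0,0,0.5],"dr": [0,0,0]},{"grip": -0.4,"linear": [0,0,0.1],"dr": [0,0,0]},{"grip": -0.4,"linear": [0,0,0],"dr": [0,0,0]},{"grip": 0.0,"linear": [0,0,0],"dr": [0,0,0]},{"grip": 0.1,"linear": [0,0,0],"dr": [0,0,0]}]}}

```text
time: 14.28
eef_pos: [0.5181, -0.3329, 0.1049]
orientation: [179.9, -0.1, 0.0]
force: [-0.3, -0.3, 0.0]
finger_gap: 0.0387
```

Emit:
{"name": "drive_tool", "arguments": {"increments": [{"grip": 0.2,"linear": [0,0,0],"dr": [0,0,0]},{"grip": 0.4,"linear": [0,0,0],"dr": [0,0,0]},{"grip": 0.6,"linear": [0,0,0],"dr": [0,0,0]},{"grip": 1,"linear": [0,0,0],"dr": [0,0,0]},{"grip": 1,"linear": [0,0,0],"dr": [0,0,0]},{"grip": 1,"linear": [0,0,0],"dr": [0,0,0]}]}}

```text
time: 14.78
eef_pos: [0.5181, -0.3326, 0.1047]
orientation: [180.0, -0.1, 0.0]
force: [0.6, 2.5, 4.4]
finger_gap: 0.0307
```

Emit:
{"name": "drive_tool", "arguments": {"increments": [{"grip": 1,"linear": [0,0,-0.2],"dr": [0,0,0]},{"grip": 1,"linear": [0,0,-0.5],"dr": [0,0,0]},{"grip": 1,"linear": [0,0,-0.9],"dr": [0,0,0]},{"grip": 1,"linear": [0,0,-1],"dr": [0,0,0]},{"grip": 1,"linear": [0,0,-1],"dr": [0,0,0]},{"grip": 1,"linear": [0,0,-1],"dr": [0,0,0]},{"grip": 1,"linear": [0,0,-1],"dr": [0,0,0]},{"grip": 1,"linear": [0,-0.3,-0.8],"dr": [0,0,0]}]}}

```text
time: 15.45
eef_pos: [0.5169, -0.326, 0.2649]
orientation: [180.0, 0.0, -0.1]
force: [-0.6, 0.3, -1.7]
finger_gap: 0.0309
```

Emit:
{"name": "drive_tool", "arguments": {"increments": [{"grip": 1,"linear": [0,-0.6,0],"dr": [0,0,0]},{"grip": 1,"linear": [0,-0.9,0],"dr": [0,0,0]},{"grip": 1,"linear": [0,-1,0],"dr": [0,0,0]},{"grip": 1,"linear": [0,-1,0],"dr": [0,0,0]},{"grip": 1,"linear": [0,-1,0],"dr": [0,0,0]},{"grip": 1,"linear": [0,-1,0],"dr": [0,0,0]},{"grip": 1,"linear": [0,-1,0],"dr": [0,0,0]},{"grip": 1,"linear": [0,-1,0],"dr": [0,0,0]}]}}

```text
time: 16.12
eef_pos: [0.5164, -0.1359, 0.2623]
orientation: [-180.0, 0.1, 0.0]
force: [1.7, -0.6, -2.6]
finger_gap: 0.0304
```

Emit:
{"name": "drive_tool", "arguments": {"increments": [{"grip": 1,"linear": [0,-1,0],"dr": [0,0,0]},{"grip": 1,"linear": [0,-1,0],"dr": [0,0,0]},{"grip": 1,"linear": [0,-1,0],"dr": [0,0,0]},{"grip": 1,"linear": [0,-1,0],"dr": [0,0,0]},{"grip": 1,"linear": [0,-1,0],"dr": [0,0,0]},{"grip": 1,"linear": [0,-1,0],"dr": [0,0,0]},{"grip": 1,"linear": [0,-1,0],"dr": [0,0,0]},{"grip": 1,"linear": [0,-1,0],"dr": [0,0,0]}]}}

```text
time: 16.78
eef_pos: [0.5163, 0.0638, 0.2624]
orientation: [180.0, 0.1, 0.0]
force: [-0.1, 0.1, -2.3]
finger_gap: 0.0303
```

Emit:
{"name": "drive_tool", "arguments": {"increments": [{"grip": 1,"linear": [0,-1,0],"dr": [0,0,0]},{"grip": 1,"linear": [0,-1,0],"dr": [0,0,0]},{"grip": 1,"linear": [0,-1,0],"dr": [0,0,0]},{"grip": 1,"linear": [0,-1,0],"dr": [0,0,0]},{"grip": 1,"linear": [0,-0.9,0],"dr": [0,0,0]},{"grip": 1,"linear": [0,-0.8,0],"dr": [0,0,0]},{"grip": 1,"linear": [0,-0.6,0],"dr": [0,0,0]},{"grip": 1,"linear": [0,-0.4,0],"dr": [0,0,0]}]}}

```text
time: 17.45
eef_pos: [0.5166, 0.2314, 0.2624]
orientation: [180.0, 0.1, 0.1]
force: [-0.2, 0.8, -1.7]
finger_gap: 0.0306
```

Emit:
{"name": "drive_tool", "arguments": {"increments": [{"grip": 1,"linear": [0,0,0],"dr": [0,0,0]},{"grip": 1,"linear": [0,0,0.5],"dr": [0,0,0]},{"grip": 1,"linear": [0,0,0.8],"dr": [0,0,0]},{"grip": 1,"linear": [0,0,0.8],"dr": [0,0,0]},{"grip": 1,"linear": [0,0,0.6],"dr": [0,0,0]},{"grip": 1,"linear": [0,0,0],"dr": [0,0,0]},{"grip": 1,"linear": [0,0,0],"dr": [0,0,0]}]}}

```text
time: 18.03
eef_pos: [0.5171, 0.2289, 0.1958]
orientation: [179.9, 0.1, -0.0]
force: [-0.1, 0.1, -1.6]
finger_gap: 0.0308
```

Emit:
{"name": "drive_tool", "arguments": {"increments": [{"grip": 1,"linear": [0.03,-0.08,0.3],"dr": [0,0,0]},{"grip": 1,"linear": [0,0,0.4],"dr": [0,0,0]},{"grip": 1,"linear": [0,0,0.4],"dr": [0,0,0]},{"grip": 1,"linear": [0,0,0.3],"dr": [0,0,0]},{"grip": 1,"linear": [0,0,0.3],"dr": [0,0,0]},{"grip": 1,"linear": [0,0,0],"dr": [0,0,0]}]}}

```text
time: 18.53
eef_pos: [0.517, 0.2315, 0.1513]
orientation: [179.9, 0.2, -0.0]
force: [-1.4, 0.2, -1.9]
finger_gap: 0.0309
```

```bash
python3 - <<'E'
from station import r,camera
import cv2
from h import *
c=camera("scene"); t=camera("top"); print(r.sense()["eef_pos"])
A=cv2.resize(c["frame"][60:240,300:480][:,:,::-1],None,fx=2.2,fy=2.2); B=cv2.resize(t["frame"][100:220,100:220][:,:,::-1],None,fx=3.3,fy=3.3)
cv2.imwrite("pics/s5.png",np.hstack([A,B]))
E
```

```text
[0.51802885 0.23182406 0.15328227]
```

View pics/s5.png

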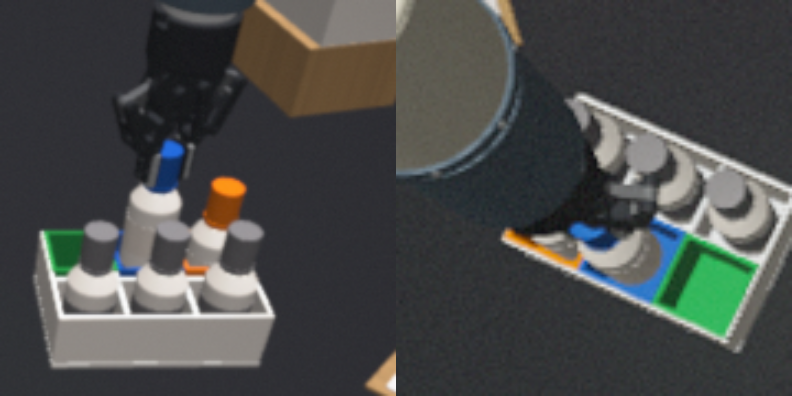

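The blue bottle is inside the blue pocket, with its base about (640,260) in the right crop, and there's no contact force. I'll lower it the rest of the way.

Emit:
{"name": "drive_tool", "arguments": {"increments": [{"grip": 1,"linear": [0,0,0.3],"dr": [0,0,0]},{"grip": 1,"linear": [0,0,0.3],"dr": [0,0,0]},{"grip": 1,"linear": [0,0,0.3],"dr": [0,0,0]},{"grip": 1,"linear": [0,0,0.3],"dr": [0,0,0]},{"grip": 1,"linear": [0,0,0.15],"dr": [0,0,0]},{"grip": 1,"linear": [0,0,0.1],"dr": [0,0,0]},{"grip": 1,"linear": [0,0,0.1],"dr": [0,0,0]},{"grip": 1,"linear": [0,0,0],"dr": [0,0,0]}]}}

```text
time: 19.3
eef_pos: [0.5179, 0.2319, 0.1144]
orientation: [180.0, 0.0, 0.0]
force: [-0.5, 0.0, -3.0]
finger_gap: 0.0308
```

Emit:
{"name": "drive_tool", "arguments": {"increments": [{"grip": 1,"linear": [0,0,0.06],"dr": [0,0,0]},{"grip": 1,"linear": [0,0,0.04],"dr": [0,0,0]},{"grip": 1,"linear": [0,0,0.04],"dr": [0,0,0]},{"grip": 1,"linear": [0,0,0],"dr": [0,0,0]}]}}

```text
time: 19.63
eef_pos: [0.518, 0.232, 0.1112]
orientation: [-180.0, 0.0, 0.0]
force: [0.4, 0.1, -2.7]
finger_gap: 0.0308
```

Emit:
{"name": "drive_tool", "arguments": {"increments": [{"grip": 1,"linear": [0,0,0.05],"dr": [0,0,0]},{"grip": 1,"linear": [0,0,0.05],"dr": [0,0,0]},{"grip": 1,"linear": [0,0,0.05],"dr": [0,0,0]},{"grip": 1,"linear": [0,0,0],"dr": [0,0,0]}]}}

```text
time: 19.97
eef_pos: [0.5186, 0.2321, 0.1088]
orientation: [-180.0, -0.1, 0.0]
force: [-1.7, -0.2, 4.4]
finger_gap: 0.0305
```

Seated at z = 0.109. I'll release and go to green at (0.451, -0.136).

Emit:
{"name": "drive_tool", "arguments": {"increments": [{"grip": 1,"linear": [0,0,-0.04],"dr": [0,0,0]},{"grip": 0.2,"linear": [0,0,0],"dr": [0,0,0]},{"grip": 0.1,"linear": [0,0,0],"dr": [0,0,0]},{"grip": 0,"linear": [0,0,0],"dr": [0,0,0]},{"grip": -0.08,"linear": [0,0,0],"dr": [0,0,0]},{"grip": -0.08,"linear": [0,0,0],"dr": [0,0,0]},{"grip": -0.08,"linear": [0,0,-0.3],"dr": [0,0,0]},{"grip": -0.08,"linear": [0,0,-0.7],"dr": [0,0,0]}]}}

```text
time: 20.63
eef_pos: [0.5167, 0.2312, 0.1319]
orientation: [179.9, 0.2, -0.0]
force: [0.4, 0.6, 0.4]
finger_gap: 0.0459
```

Emit:
{"name": "drive_tool", "arguments": {"increments": [{"grip": -0.08,"linear": [0,0,-0.9],"dr": [0,0,0]},{"grip": -0.08,"linear": [0,0,-1],"dr": [0,0,0]},{"grip": -0.08,"linear": [0,0,-1],"dr": [0,0,0]},{"grip": -0.4,"linear": [0,0.5,-0.5],"dr": [0,0,0]},{"grip": -0.4,"linear": [-0.2,1,0],"dr": [0,0,0]},{"grip": -0.4,"linear": [-0.2,1,0],"dr": [0,0,0]},{"grip": -0.4,"linear": [-0.2,1,0],"dr": [0,0,0]},{"grip": -0.4,"linear": [-0.2,1,0],"dr": [0,0,0]}]}}

```text
time: 21.3
eef_pos: [0.4978, 0.1184, 0.2193]
orientation: [-180.0, -0.0, 0.0]
force: [0.3, 0.1, 0.8]
finger_gap: 0.0597
```

Emit:
{"name": "drive_tool", "arguments": {"increments": [{"grip": -0.4,"linear": [-0.2,1,0],"dr": [0,0,0]},{"grip": -0.4,"linear": [-0.2,1,0],"dr": [0,0,0]},{"grip": -0.4,"linear": [-0.2,1,0],"dr": [0,0,0]},{"grip": -0.4,"linear": [-0.2,1,0],"dr": [0,0,0]},{"grip": -0.4,"linear": [-0.2,1,0],"dr": [0,0,0]},{"grip": -0.4,"linear": [-0.2,1,0],"dr": [0,0,0]},{"grip": -0.4,"linear": [-0.2,1,0],"dr": [0,0,0]},{"grip": -0.4,"linear": [-0.2,1,0],"dr": [0,0,0]}]}}

```text
time: 21.97
eef_pos: [0.4577, -0.0818, 0.2194]
orientation: [180.0, -0.1, 0.0]
force: [0.4, -0.1, -0.6]
finger_gap: 0.0596
```

Emit:
{"name": "drive_tool", "arguments": {"increments": [{"grip": -0.4,"linear": [-0.2,1,0],"dr": [0,0,0]},{"grip": -0.4,"linear": [-0.1,0.8,0.2],"dr": [0,0,0]},{"grip": -0.4,"linear": [0,0.4,0.5],"dr": [0,0,0]},{"grip": -0.4,"linear": [0,0,0.7],"dr": [0,0,0]},{"grip": -0.4,"linear": [0,0,0.7],"dr": [0,0,0]},{"grip": -0.4,"linear": [0,0,0.3],"dr": [0,0,0]},{"grip": -0.4,"linear": [0,0,0],"dr": [0,0,0]},{"grip": -0.4,"linear": [0,0,0],"dr": [0,0,0]}]}}

```text
time: 22.63
eef_pos: [0.4509, -0.1356, 0.1593]
orientation: [180.0, -0.0, 0.0]
force: [0.2, -0.3, -0.0]
finger_gap: 0.06
```

```bash
python3 - <<'E'
from station import r,camera
import cv2
from h import *
s=r.sense(); print(s["time"],s["eef_pos"])
c=camera("scene"); print(proj(c,s["eef_pos"]),[(a,ce.round(1)) for a,ce,px in blobs(c,"green") if ce[1]>150])
cv2.imwrite("pics/s6.png",cv2.resize(c["frame"][90:300,60:440][:,:,::-1],None,fx=2.1,fy=2.1))
E
```

```text
22.6333 [ 0.450865   -0.13562756  0.15928141]
[198.50082096 163.1403601 ] [(np.int32(252), array([328.7, 172.9])), (np.int32(363), array([199.3, 178.6]))]
```

View pics/s6.png

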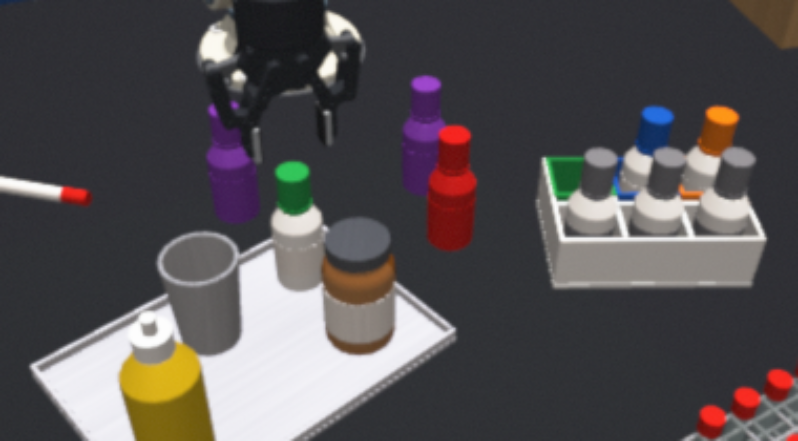

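Blue and orange are seated, with caps at (655,125) and (720,125), and the fingers line up above the green cap at (293,175). Descend and grip.

Emit:
{"name": "drive_tool", "arguments": {"increments": [{"grip": -0.4,"linear": [0,0.02,0.4],"dr": [0,0,0]},{"grip": -0.4,"linear": [0,0,0.6],"dr": [0,0,0]},{"grip": -0.4,"linear": [0,0,0.6],"dr": [0,0,0]},{"grip": -0.4,"linear": [0,0,0.5],"dr": [0,0,0]},{"grip": -0.4,"linear": [0,0,0.1],"dr": [0,0,0]},{"grip": -0.4,"linear": [0,0,0],"dr": [0,0,0]},{"grip": 0.0,"linear": [0,0,0],"dr": [0,0,0]},{"grip": 0.1,"linear": [0,0,0],"dr": [0,0,0]}]}}

```text
time: 23.35
eef_pos: [0.4516, -0.1361, 0.1049]
orientation: [180.0, -0.1, 0.0]
force: [-1.2, -0.7, 1.0]
finger_gap: 0.0386
```

Emit:
{"name": "drive_tool", "arguments": {"increments": [{"grip": 0.2,"linear": [0,0,0],"dr": [0,0,0]},{"grip": 0.4,"linear": [0,0,0],"dr": [0,0,0]},{"grip": 0.6,"linear": [0,0,0],"dr": [0,0,0]},{"grip": 1,"linear": [0,0,0],"dr": [0,0,0]},{"grip": 1,"linear": [0,0,0],"dr": [0,0,0]},{"grip": 1,"linear": [0,0,0],"dr": [0,0,0]}]}}

```text
time: 23.85
eef_pos: [0.4516, -0.1361, 0.1047]
orientation: [180.0, -0.1, 0.0]
force: [-0.9, 1.1, 6.0]
finger_gap: 0.0303
```

Emit:
{"name": "drive_tool", "arguments": {"increments": [{"grip": 1,"linear": [0,0,-0.2],"dr": [0,0,0]},{"grip": 1,"linear": [0,0,-0.5],"dr": [0,0,0]},{"grip": 1,"linear": [0,0,-0.9],"dr": [0,0,0]},{"grip": 1,"linear": [0,0,-1],"dr": [0,0,0]},{"grip": 1,"linear": [0,0,-1],"dr": [0,0,0]},{"grip": 1,"linear": [0,0,-1],"dr": [0,0,0]},{"grip": 1,"linear": [0,0,-1],"dr": [0,0,0]},{"grip": 1,"linear": [0,-0.3,-0.8],"dr": [0,0,0]}]}}

```text
time: 24.52
eef_pos: [0.4503, -0.1291, 0.2652]
orientation: [180.0, -0.0, -0.0]
force: [1.3, 1.0, -1.1]
finger_gap: 0.0308
```

Emit:
{"name": "drive_tool", "arguments": {"increments": [{"grip": 1,"linear": [0,-0.6,0],"dr": [0,0,0]},{"grip": 1,"linear": [0,-0.9,0],"dr": [0,0,0]},{"grip": 1,"linear": [0.2,-1,0],"dr": [0,0,0]},{"grip": 1,"linear": [0.2,-1,0],"dr": [0,0,0]},{"grip": 1,"linear": [0.2,-1,0],"dr": [0,0,0]},{"grip": 1,"linear": [0.2,-1,0],"dr": [0,0,0]},{"grip": 1,"linear": [0.2,-1,0],"dr": [0,0,0]},{"grip": 1,"linear": [0.2,-1,0],"dr": [0,0,0]}]}}

```text
time: 25.18
eef_pos: [0.48, 0.0601, 0.2632]
orientation: [180.0, 0.1, 0.0]
force: [0.9, 0.4, -2.6]
finger_gap: 0.0311
```

Emit:
{"name": "drive_tool", "arguments": {"increments": [{"grip": 1,"linear": [0.2,-1,0],"dr": [0,0,0]},{"grip": 1,"linear": [0.2,-1,0],"dr": [0,0,0]},{"grip": 1,"linear": [0,-0.9,0],"dr": [0,0,0]},{"grip": 1,"linear": [0,-0.8,0],"dr": [0,0,0]},{"grip": 1,"linear": [0,-0.5,0],"dr": [0,0,0]},{"grip": 1,"linear": [0,-0.2,0],"dr": [0,0,0]},{"grip": 1,"linear": [0,0,0],"dr": [0,0,0]},{"grip": 1,"linear": [0,0,0],"dr": [0,0,0]}]}}

```text
time: 25.85
eef_pos: [0.4904, 0.1684, 0.2635]
orientation: [180.0, 0.0, 0.0]
force: [-0.2, -0.1, -0.9]
finger_gap: 0.0307
```

Emit:
{"name": "drive_tool", "arguments": {"increments": [{"grip": 1,"linear": [0,0,0.5],"dr": [0,0,0]},{"grip": 1,"linear": [0,0,0.8],"dr": [0,0,0]},{"grip": 1,"linear": [0,0,0.8],"dr": [0,0,0]},{"grip": 1,"linear": [0,0,0.6],"dr": [0,0,0]},{"grip": 1,"linear": [0,0,0],"dr": [0,0,0]},{"grip": 1,"linear": [0,0,0],"dr": [0,0,0]}]}}

```text
time: 26.35
eef_pos: [0.4904, 0.1677, 0.1961]
orientation: [179.9, 0.0, -0.1]
force: [-0.2, -0.8, -0.8]
finger_gap: 0.0305
```

Emit:
{"name": "drive_tool", "arguments": {"increments": [{"grip": 1,"linear": [0.02,-0.06,0.3],"dr": [0,0,0]},{"grip": 1,"linear": [0,0,0.4],"dr": [0,0,0]},{"grip": 1,"linear": [0,0,0.4],"dr": [0,0,0]},{"grip": 1,"linear": [0,0,0.3],"dr": [0,0,0]},{"grip": 1,"linear": [0,0,0.3],"dr": [0,0,0]},{"grip": 1,"linear": [0,0,0],"dr": [0,0,0]}]}}

```text
time: 26.85
eef_pos: [0.49, 0.17, 0.1515]
orientation: [179.9, 0.2, -0.0]
force: [-0.7, -0.6, -2.0]
finger_gap: 0.0307
```

```bash
python3 - <<'E'
from station import r,camera
import cv2
from h import *
c=camera("scene"); t=camera("top"); print(r.sense()["eef_pos"])
A=cv2.resize(c["frame"][60:240,300:480][:,:,::-1],None,fx=2.2,fy=2.2); B=cv2.resize(t["frame"][100:220,110:230][:,:,::-1],None,fx=3.3,fy=3.3)
cv2.imwrite("pics/s7.png",np.hstack([A,B]))
E
```

```text
[0.49101922 0.17036534 0.15330164]
```

View pics/s7.png

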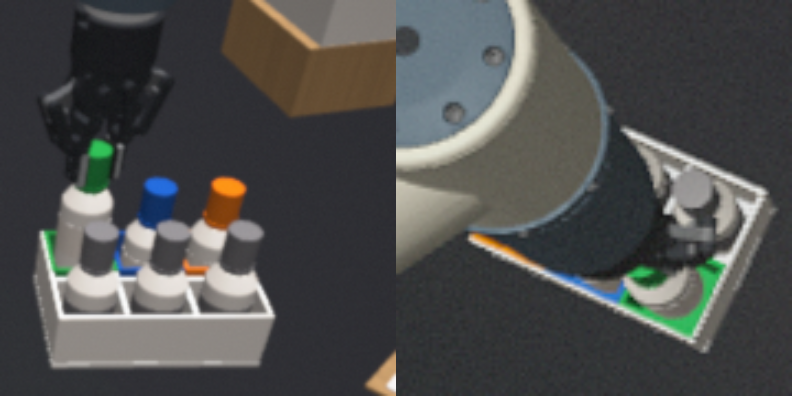

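The green bottle is inside its pocket, with its base about (665,295) in the right crop, and there's no side force. Lower.

Emit:
{"name": "drive_tool", "arguments": {"increments": [{"grip": 1,"linear": [0,0,0.3],"dr": [0,0,0]},{"grip": 1,"linear": [0,0,0.3],"dr": [0,0,0]},{"grip": 1,"linear": [0,0,0.3],"dr": [0,0,0]},{"grip": 1,"linear": [0,0,0.3],"dr": [0,0,0]},{"grip": 1,"linear": [0,0,0.15],"dr": [0,0,0]},{"grip": 1,"linear": [0,0,0.1],"dr": [0,0,0]},{"grip": 1,"linear": [0,0,0.1],"dr": [0,0,0]},{"grip": 1,"linear": [0,0,0],"dr": [0,0,0]}]}}

```text
time: 27.62
eef_pos: [0.4909, 0.1704, 0.1144]
orientation: [180.0, 0.0, 0.0]
force: [0.3, 0.2, -1.0]
finger_gap: 0.031
```

Emit:
{"name": "drive_tool", "arguments": {"increments": [{"grip": 1,"linear": [0,0,0.06],"dr": [0,0,0]},{"grip": 1,"linear": [0,0,0.04],"dr": [0,0,0]},{"grip": 1,"linear": [0,0,0.04],"dr": [0,0,0]},{"grip": 1,"linear": [0,0,0.04],"dr": [0,0,0]},{"grip": 1,"linear": [0,0,0],"dr": [0,0,0]}]}}

```text
time: 28.03
eef_pos: [0.491, 0.1705, 0.1102]
orientation: [180.0, 0.0, 0.0]
force: [0.8, -0.8, -2.0]
finger_gap: 0.0308
```

Emit:
{"name": "drive_tool", "arguments": {"increments": [{"grip": 1,"linear": [0,0,0.05],"dr": [0,0,0]},{"grip": 1,"linear": [0,0,0.05],"dr": [0,0,0]},{"grip": 1,"linear": [0,0,0],"dr": [0,0,0]},{"grip": 1,"linear": [0,0,0],"dr": [0,0,0]}]}}

```text
time: 28.37
eef_pos: [0.4915, 0.1706, 0.1088]
orientation: [-180.0, -0.1, 0.0]
force: [-2.8, -0.2, 5.7]
finger_gap: 0.0304
```

Seated (+5.7 N at z = 0.109). I'll release, retreat upward and clear the view.

Emit:
{"name": "drive_tool", "arguments": {"increments": [{"grip": 1,"linear": [0,0,-0.04],"dr": [0,0,0]},{"grip": 0.2,"linear": [0,0,0],"dr": [0,0,0]},{"grip": 0.1,"linear": [0,0,0],"dr": [0,0,0]},{"grip": 0,"linear": [0,0,0],"dr": [0,0,0]},{"grip": -0.08,"linear": [0,0,0],"dr": [0,0,0]},{"grip": -0.08,"linear": [0,0,0],"dr": [0,0,0]},{"grip": -0.08,"linear": [0,0,-0.3],"dr": [0,0,0]},{"grip": -0.08,"linear": [0,0,-0.7],"dr": [0,0,0]}]}}

```text
time: 29.03
eef_pos: [0.4897, 0.1698, 0.1323]
orientation: [179.9, 0.2, -0.0]
force: [0.2, 0.2, 0.2]
finger_gap: 0.0463
```

Emit:
{"name": "drive_tool", "arguments": {"increments": [{"grip": -0.08,"linear": [0,0,-0.9],"dr": [0,0,0]},{"grip": -0.08,"linear": [0,0,-1],"dr": [0,0,0]},{"grip": -0.08,"linear": [0,0,-1],"dr": [0,0,0]},{"grip": -0.08,"linear": [0,0,-1],"dr": [0,0,0]},{"grip": -0.08,"linear": [-0.2,1,0],"dr": [0,0,0]},{"grip": -0.08,"linear": [-0.2,1,0],"dr": [0,0,0]},{"grip": -0.08,"linear": [-0.2,1,0],"dr": [0,0,0]},{"grip": -0.08,"linear": [-0.2,1,0],"dr": [0,0,0]}]}}

```text
time: 29.7
eef_pos: [0.4708, 0.0695, 0.232]
orientation: [-180.0, -0.0, 0.0]
force: [-0.2, -0.4, -0.1]
finger_gap: 0.0464
```

Emit:
{"name": "drive_tool", "arguments": {"increments": [{"grip": -0.08,"linear": [-0.3,1,0],"dr": [0,0,0]},{"grip": -0.08,"linear": [-0.3,1,0],"dr": [0,0,0]},{"grip": -0.08,"linear": [-0.3,1,0],"dr": [0,0,0]},{"grip": -0.08,"linear": [-0.3,0.6,0],"dr": [0,0,0]},{"grip": -0.08,"linear": [0,0,0],"dr": [0,0,0]},{"grip": -0.08,"linear": [0,0,0],"dr": [0,0,0]}]}}

```text
time: 30.2
eef_pos: [0.441, -0.0201, 0.232]
orientation: [-180.0, -0.1, -0.1]
force: [-0.2, -0.3, -0.7]
finger_gap: 0.0461
```

```bash
python3 - <<'E'
from station import r,camera
import cv2
from h import *
s=r.sense(); print(s["time"],s["eef_pos"],s["force"])
c=camera("scene"); t=camera("top")
np.savez("tf.npz",**t)
for nm,b in dict(orange=(.5441,.2922),blue=(.5172,.2308),green=(.4903,.1694)).items():
    bl=[(a,ce.round(1)) for a,ce,px in blobs(c,nm,20) if 300<ce[0]<460 and 100<ce[1]<200]
    print(nm,bl,'pred cap',proj(c,[*b,.1215]).round(1))
# bystander change vs start
for n,q in(("top",t),("scene",c)):
    o=dict(np.load(f"{n}0.npz")); d=(np.abs(o["frame"].astype(int)-q["frame"]).max(2)>50).astype(np.uint8); k,l,st,ce=cv2.connectedComponentsWithStats(d)
    print(n,[(st[i].tolist()) for i in range(1,k) if st[i,4]>25])
A=cv2.resize(c["frame"][90:340,60:440][:,:,::-1],None,fx=1.6,fy=1.6); B=cv2.resize(t["frame"][110:240,120:420][:,:,::-1],(608,263))
cv2.imwrite("pics/f.png",cv2.resize(np.vstack([A,B]),None,fx=.9,fy=.9))
E
```

```text
30.2 [ 0.44097741 -0.02010356  0.23203931] [-0.17982716 -0.33830622 -0.74940678]
orange [(np.int32(341), array([401.5, 151.3])), (np.int32(44), array([387.7, 181.8]))] pred cap [401.1 153.1]
blue [(np.int32(316), array([371.2, 150.7])), (np.int32(59), array([355.3, 176.6]))] pred cap [370.4 153.2]
green [(np.int32(286), array([339.8, 150.8])), (np.int32(59), array([324.2, 174. ]))] pred cap [339.6 153.3]
top [[58, 90, 256, 294, 34900], [164, 136, 4, 13, 42], [150, 138, 13, 8, 60], [330, 144, 16, 17, 187], [322, 155, 16, 16, 113], [379, 167, 18, 16, 209], [365, 172, 18, 19, 153], [303, 193, 15, 14, 162], [297, 200, 14, 14, 52], [98, 289, 15, 95, 181], [228, 345, 49, 17, 336], [279, 357, 18, 27, 214], [279, 371, 4, 13, 36]]
scene [[150, 0, 47, 75, 1747], [207, 0, 66, 60, 1416], [364, 0, 30, 24, 230], [402, 0, 18, 23, 208], [233, 24, 37, 9, 202], [182, 52, 30, 13, 223], [213, 55, 17, 15, 139], [149, 58, 16, 18, 105], [184, 63, 32, 36, 896], [218, 72, 5, 17, 42], [334, 141, 15, 9, 113], [365, 140, 16, 10, 121], [385, 140, 27, 42, 628], [325, 158, 13, 24, 234], [355, 159, 16, 23, 281], [191, 167, 16, 11, 141], [174, 185, 41, 60, 1314], [96, 214, 20, 14, 212], [98, 233, 26, 17, 165], [102, 240, 24, 13, 80], [174, 246, 29, 36, 724], [101, 251, 22, 30, 402]]
```

View pics/f.png

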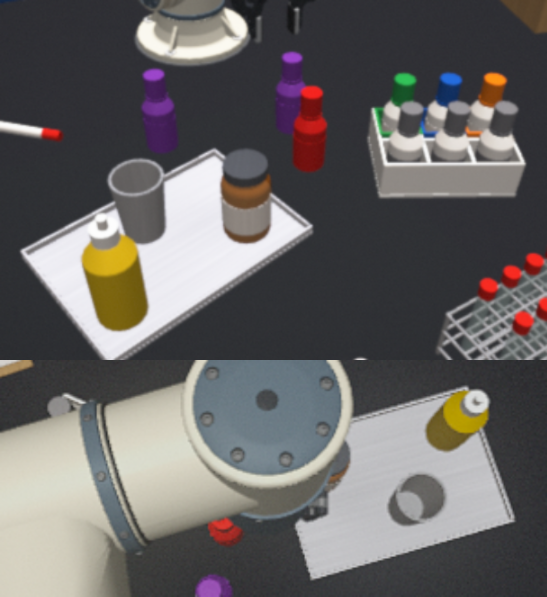

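All three caps match their predicted seated positions to within 3 px, at the same height as each other. The frame differences show nothing changed at the bystanders or controls. Handing in.

```bash
python3 -c "
from station import r
print(r.job_done())"
```

```text
the job is handed in; nothing more can be done
None
```

I moved the orange, blue and green bottles from the tray into their matching carrier cells, in that order, and handed the job in at about 30 s on the robot clock. I lowered each one until light contact (4–7 N), then released it. Contact came at about the expected full-depth height: tool at 0.109 m, so bottle base at about 8 mm.

**Last checks:**
- **Bottles:** in the final scene view all three caps stand upright at equal height and within 3 px of where a fully seated bottle should appear.
- **Controls and bystanders:** the scene-view comparison with the starting picture shows changes only where the bottles left, where they now stand, and where the arm is. The beaker, wash bottle, jar and control bottles appear unmoved.
- **Robot:** the gripper was open and touching nothing, and no force reading came near the limits.

**Checks that failed or were limited:**
- **Base check:** one numeric check of the orange bottle's base in the top view failed because its mask merged with the carrier rim. I relied on the picture and the force readings instead.
- **Final top view:** the arm hid the carrier and part of the jar, so the final check of those rests on the scene camera.

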